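# Lock the cell jig's draw pin with its hairpin spring clip

## Task

Lock the cell jig: pick up the hairpin spring clip by its red grip, lay it flat on the jig's top plate and push it sideways onto the neck of the pin, under the pin's head, until its legs snap shut behind the pin. Leave the clip there, lying flat on the plate with the pin fully home in its pocket and the grip towards the jig's front, and do not shift the other things on the bench.

Things in the scene. Friction and masses are not known exactly. Their poses are not given: they have to be found in the camera images.
- clip: Hairpin spring clip of 8 mm steel bar with a red grip, 116 x 51 x 44 mm, 0.12 kg, lying flat on the bench. Origin: centre of its pocket (23 mm wide, takes the pin), on the underside. +x points along the legs to the open end, z up. The steel between the legs is 8 mm thick; its nose at x = -12.5 mm is the stop behind the pin
- clip_grip (a point): Centre of the red grip, a block 24 x 24 mm from 8 to 44 mm above the clip's underside, at x = -56 mm, y = 0 of the clip; round its foot a red collar 34 mm wide, 8 mm high. Once home, 27 mm are free between the grip's front face and the pin's head
- clip_throat (a point): Midway between the bulges of the two legs, x = +12 mm of the clip: 15 mm free there when relaxed. In front of it the legs flare to their tips at x = +40 mm, 35 mm free between them
- leg_left (a joint): Opening of the clip's left (+y) sprung leg in rad: 0 relaxed, about 0.07 while the bulges pass the pin, 0 again after the snap. Passing takes a push of roughly 4 to 12 N, by friction
- leg_right (a joint): The same for the right (-y) leg
- jig: Fixed cell jig: dark base 160 x 150 x 12 mm, cell stack, above it an aluminium top plate with the upright steel pin. Origin: on the pin's axis at bench level, z up, front = -x side. The top plate's height differs each time with the stack: its top face lies 62 to 78 mm above the bench and THIS IS NOT REPORTED: feel for it (force) or see it
- jig_axis (a point): Point on the pin's axis 62 mm above the bench (the plate's lowest possible top face; it does not move with the plate). The pin rises with the plate: neck 22 mm in diameter from the plate's face to 14 mm above it, then a head 34 mm in diameter to 24 mm above it. The 8 mm clip so has 6 mm play under the head
- jig_front (a point): Below the middle of the top plate's front edge, 88 mm in front (-x) of the pin, 12 mm above the bench. The plate is 140 (x) x 134 (y) mm, to x = +52 mm behind the pin. Two studs with 20 mm nuts stand on it at x = +26, y = -54 and +54 mm, to 88 mm above the bench; the front is clear
- beaker: Tall glass beaker, 113 x 122 x 166 mm, origin under its centre; a bystander
- blue_bin: Blue plastic bin, 87 x 112 x 62 mm, origin under its centre; a bystander
- test_cell: Bolted steel cell, 88 x 96 x 92 mm, origin under its centre; a bystander
- open_cell: Half-assembled cell with studs, 109 x 166 x 63 mm, origin under its centre; a bystander
- caliper: Steel vernier caliper, 72 x 222 x 10 mm, origin under its centre; a bystander
- tape_roll: Roll of black tape, 93 mm across, 19 mm high, origin under its centre; a bystander
Mind the look-alikes: they are no part of the job. What is shaped like the clip but pink is not meant.

How it is judged:
By the outcome, as a careful person would: the job done as asked, in the order asked, and still so for the second after the job is handed in, with the robot touching nothing.
It also fails if it takes over 45 s, if anything falls off the work surface, if the arm or the gripper's body presses on something with over 40 N, if the wrist force passes 120 N, or if a joint passes its speed limit or range.

## Robot

A 6-joint arm with a two-finger parallel gripper is mounted at the origin on a cart in front of the work surface, level with it; the furniture and walls round the work are solid. World frame = base frame: x ahead of the robot, y to its left, z up, the work surface at z = 0. Lengths are in mm, angles in degrees, forces in N, time in s.
With the tool pointing down it reaches from about 350 to 850 mm from the base axis. Payload 8.1 kg.
Tool frame: the origin (TCP) lies between the finger pads; the fingertips stand 17 mm ahead of it and the grasp point (between the pads) lies 2 mm behind it; z points along the fingers, y is the line along which they close (so a half turn about z gives the same grasp; the last joint's range is limited). The gripper opens to 85 mm and grips with 20 to 120 N. Pads are 22 mm wide; open, the fingers measure 114 mm over their backs; the gripper's body (76 mm by 85 mm) begins 54 mm behind the grasp point. The pads swing forward as they close: fully open they stand 13 mm farther back than shut.
Start: joints at [-79.091, 7.471, 85.268, -0, 87.261, -4.893], TCP at [163.41, -577.324, 248.292] pointing down, gripper open.
Joint ranges: [-169.43, 169.43], [-51.17, 129.36], [1.28, 143.12], [-76.62, 256.62], [0, 156.53], [-152.29, 152.29]. Speed limits (degrees/s): [136.94, 136.94, 159.86, 180, 180, 180].

## Interface

Orientations are given as [roll, pitch, yaw] about the fixed x, y, z axes, in that order (R = Rz(yaw) Ry(pitch) Rx(roll)).
In Python, from bench import sense, snapshot, hand_in, trace, place_of gives the robot as it stands.
- The arm moves only by the shell command python3 -m handwheel 'ROWS' [FORCE]. ROWS is JSON, a list of rows, each a list of 7 numbers: the opening, from -1 (shut) to 1 (fully open), then the shift along the tool's x, y, z in cm, then the turn, a rotation vector about the tool's x, y, z in rad. A call has 1 to 12 rows; each row shifts and turns the commanded pose from where the row before left it, along the tool's axes as they then stand; what a row does not reach is not made up. A row lasts 1/12 s, in which the tool goes at most 41.7 mm and 7.16 degrees, less where a joint would pass 70% of its speed; a pose out of reach is approached as far as the arm can. A call with a gripper value outside its range is refused whole. The fingers move at their own pace and stop on an object; FORCE is the grip in N (left out, the last holds). Time passes only in rows, so rows that do not move let the fingers close. It gives the time, the measured TCP pose, the force, the opening and the grip force at its end, in the units of the state.
- sense(): the state, without advancing time (a new reading comes with each control period).
- snapshot(name): name is "side" or "top"; returns a dict with "image" (400x640x3 uint8, red, green, blue), "intrinsics" (3x3 intrinsics, pixels), "R" (3x3) and "t" (3): a world point X has camera coordinates R X + t. Camera axes: x right, y down, z forward; pixel columns grow to the right and rows downward; lengths in mm; the calibration is good to about 2 mm. A picture is of the moment at which its call begins. There is no depth.
- hand_in(): hands the job in; it is judged then, once.
Trained networks look in a picture, given as the dict that the camera call returned (one of the last four; its "shot" number tells which), for a name from the list of things; names that differ only in an ending like _2 or _b are one class to them, and where a whole thing is asked for, a point or a joint stands for the part that bears it (a point fixed in the world has none). Each returns a list of dicts, best first, with "conf" (0 to 1); they miss things now and then, are a little off and sometimes report something else, mostly with a low value. They report only what shows in the picture. A call takes as long as a camera call. They do not tell look-alikes from the thing itself.
- trace(picture, query): "pixels" (400x640 bool, what is visible of it).
- place_of(picture, query): "location" ([x, y, z] in mm, in world coordinates, good to about 4 mm: a listed point, or the origin of a listed thing).
The state is a dict: "time": time; "joint_pos": joint angles; "qd": joint speeds; "joint_efforts": joint torques, N m; "tool_pos": TCP position; "tcp_rot": TCP orientation; "ft_force": force on the tool from outside, world axes, zero at the start; "wrist_torque": the same for the moment, N m; "finger_gap": finger opening in mm; "grip_force": force on a finger pad.
Only numpy, scipy, OpenCV 4.12 (cv2) and the standard library are available. Lean on these libraries where they do the work, as an engineer would, in place of code of your own. Each camera call takes 0.05 s, during which the arm holds its last target. There are 200 camera calls.

## Working session

There is one attempt and no reset: what is moved stays moved. The work goes in short steps, Python scripts to look and compute and a shell command to move; the robot and the scene stay as the last step left them, time stands still between calls to the robot, and variables do not carry over. Pictures are saved under pics/ and viewed, at most 10 in all, crops included, and the job is handed in when it is done.

```bash
mkdir -p pics; ls
cat > h.py <<'E'
import numpy as np,cv2
from bench import *
def tri(ps,uvs):
    A=[]
    for p,(u,v) in zip(ps,uvs):
        P=np.array(p["intrinsics"])@np.c_[p["R"],p["t"]]
        A+=[u*P[2]-P[0],v*P[2]-P[1]]
    X=np.linalg.svd(np.array(A))[2][-1];return X[:3]/X[3]
def proj(p,X):
    q=np.array(p["intrinsics"])@(np.array(p["R"])@X+p["t"]);return q[:2]/q[2]
def onz(p,uv,z):
    K=np.array(p["intrinsics"]);R=np.array(p["R"]);t=np.array(p["t"])
    d=R.T@np.linalg.solve(K,[uv[0],uv[1],1]);c=-R.T@t;return c+d*(z-c[2])/d[2]
E
python3 - <<'E'
from h import *
for n in ("side","top"):
    p=snapshot(n);cv2.imwrite(f"pics/{n}0.png",p["image"][:,:,::-1])
    print(n,"cam",-np.array(p["R"]).T@p["t"])
    for q in ["clip","clip_grip","clip_throat","jig_axis","jig_front","jig"]:
        for d in place_of(p,q)[:4]: print(q,d["conf"],np.round(d["location"]),np.round(proj(p,d["location"])))
print(sense())
E
```

```text
pics
side cam [ 160.93529746 1286.86681241  975.34502527]
clip 0.75 [ 558. -262.   -1.] [335. 188.]
clip 0.59 [ 647. -386.   -0.] [324. 171.]
clip 0.46 [ 427. -154.   -3.] [359. 207.]
clip_grip 0.54 [ 508. -283.   31.] [348. 181.]
clip_grip 0.54 [ 662. -335.   29.] [318. 170.]
clip_grip 0.42 [ 445. -204.   32.] [358. 192.]
clip_grip 0.36 [ 516. -477.   -1.] [356. 166.]
clip_throat 0.68 [ 645. -398.    5.] [325. 168.]
clip_throat 0.56 [ 572. -254.    6.] [332. 186.]
clip_throat 0.46 [ 429. -140.    3.] [358. 207.]
jig_axis 0.86 [547.  32.  66.] [317. 212.]
jig_front 0.69 [458.  19.  10.] [341. 227.]
jig 0.76 [545.  35.   0.] [317. 227.]
jig 0.21 [ 696. -220.   -1.] [302. 187.]
top cam [ 324.3515991   -48.22400526 1165.80668853]
clip 0.88 [ 430. -152.   -4.] [351. 245.]
clip 0.84 [ 562. -259.   -3.] [382. 199.]
clip 0.77 [ 649. -386.    1.] [420. 168.]
clip_grip 0.8 [ 514. -282.   32.] [393. 212.]
clip_grip 0.76 [ 663. -334.   34.] [405. 162.]
clip_grip 0.55 [ 443. -206.   29.] [370. 238.]
clip_throat 0.68 [ 649. -401.    3.] [425. 167.]
clip_throat 0.67 [ 569. -254.    3.] [380. 197.]
[... 167 characters left out ...]
394. 213.]
{'time': 0.7, 'joint_pos': array([-7.90922359e+01,  7.46914835e+00,  8.52638190e+01, -1.18280087e-03,
        8.72597727e+01, -4.89349051e+00]), 'qd': array([-0.04905289, -0.01501811, -0.00609207, -0.04921532, -0.07993476,
       -0.02091628]), 'joint_efforts': array([-2.94273532e-04, -5.69139612e+01, -5.00756729e+01, -7.87049180e-05,
        6.95111230e-04, -4.84245936e-05]), 'tool_pos': array([ 163.3996388 , -577.36904922,  248.35148124]), 'tcp_rot': array([1.79992867e+02, 1.79644690e-03, 1.58013110e+01]), 'ft_force': array([-0.40913739, -0.58481087,  0.17836687]), 'wrist_torque': array([-0.01797768,  0.03234097,  0.0452053 ]), 'grip_force': 0.0, 'finger_gap': 85.54078090632852}
```

Run:
```python
import cv2,numpy as np
a=cv2.imread("pics/top0.png");b=cv2.imread("pics/side0.png")
c=cv2.resize(a[100:300,240:480],None,fx=3.2,fy=3,interpolation=3)[:600]
cv2.imwrite("pics/topc.png",cv2.resize(a[110:290,240:480],None,fx=3.2,fy=3.2,interpolation=3))
cv2.imwrite("pics/sidec.png",cv2.resize(b[120:270,260:420],None,fx=4,fy=4,interpolation=3))
```

```text
(no output)
```

View pics/topc.png

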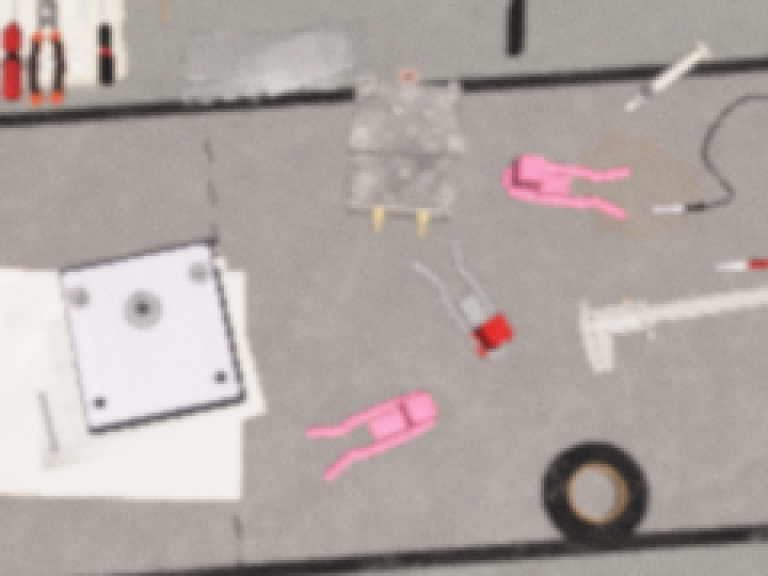

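View pics/sidec.png

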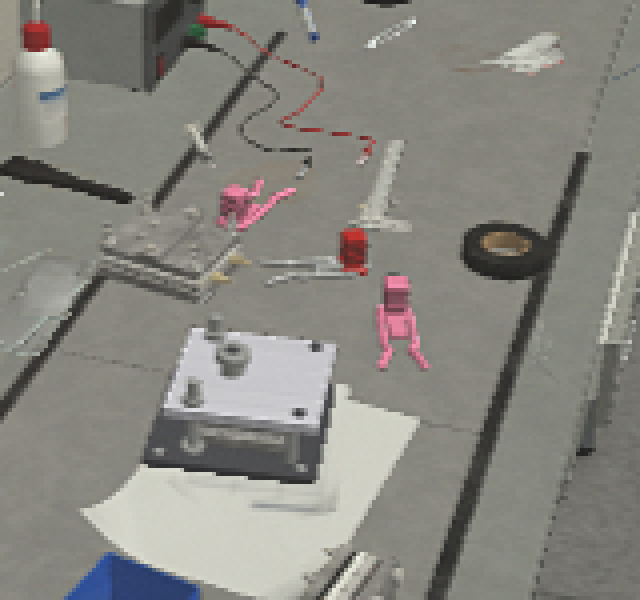

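View pics/top0.png

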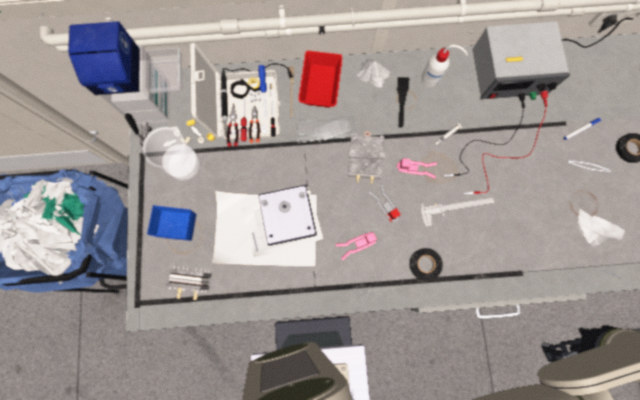

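The candidates in the top view are a pink clip at (415,168), a pink clip at (357,243), and a steel clip with a red grip at (386,205). The red-gripped steel one fits the description, and the side crop confirms it: steel legs and a red block at about (348,182). The plate shows at about (287,215) in the top view. Next I'll measure the clip and plate precisely.

```bash
cat >> h.py <<'E'
def redmask(p,uv,r=30):
    im=p["image"].astype(int);m=(im[...,0]>130)&(im[...,1]<90)&(im[...,2]<90)
    z=np.zeros_like(m);u,v=map(int,uv);z[v-r:v+r,u-r:u+r]=1;return m&z
def hull(p,box,pose,scale=4):
    (x0,x1,y0,y1,z0,z1)=box;x,y,z,a=pose;c,s=np.cos(a),np.sin(a)
    return [proj(p,[x+c*X-s*Y,y+s*X+c*Y,z+Z]) for X in(x0,x1) for Y in (y0,y1) for Z in (z0,z1)]
def render(p,boxes,pose,roi):
    u0,v0,u1,v1=roi;S=4;m=np.zeros(((v1-v0)*S,(u1-u0)*S),np.float32)
    for b in boxes:
        h=cv2.convexHull(((np.array(hull(p,b,pose))+.5-[u0,v0])*S).astype(np.float32))
        cv2.fillConvexPoly(m,np.round(h*16).astype(np.int32),1,shift=4)
    return cv2.resize(m,(u1-u0,v1-v0),interpolation=cv2.INTER_AREA)
E
cat > m.py <<'E'
from h import *
from scipy.optimize import minimize
P=[snapshot("side"),snapshot("top")]
# grip
G=[(-12,12,-12,12,8,44),(-17,17,-17,17,0,8)]
C=[redmask(P[0],(348,181),20),redmask(P[1],(393,212),20)]
for m in C: print(m.sum(),np.argwhere(m).mean(0)[::-1])
print("tri",tri(P,[np.argwhere(m).mean(0)[::-1] for m in C]))
rois=[(320,155,380,215),(370,185,420,235)]
def f(q):
    return sum(((render(p,G,(q[0],q[1],q[3],q[2]/50),r)-m[r[1]:r[3],r[0]:r[2]])**2).sum() for p,m,r in zip(P,C,rois))
for a in (10,20,30):
    b=minimize(f,[510,-283,np.radians(a)*50,0],method="Nelder-Mead",options=dict(initial_simplex=np.array([510,-283,np.radians(a)*50,0])+np.vstack([np.zeros(4),np.diag([6,6,6,4])])));print("grip",b.x[:2],np.degrees(b.x[2]/50),b.x[3],b.fun)
for p in P:
    for q in ("clip","clip_throat"):
        for d in place_of(p,q): 
            if abs(d["location"][0]-560)<40: print(q,d["location"],np.degrees(np.arctan2(*(np.array(d["location"])[1::-1]-b.x[1::-1]))))
# plate by mean colour edge contrast
print("jig_axis",[ (d["conf"],np.round(d["location"],1)) for p in P for q in("jig_axis","jig_front") for d in place_of(p,q)])
prois=[(285,190,355,245),(250,175,325,250)]
Lab=[cv2.cvtColor(p["image"][r[1]:r[3],r[0]:r[2]],cv2.COLOR_RGB2LAB).astype(float) for p,r in zip(P,prois)]
for p,L in zip(P,Lab): print(np.median(L.reshape(-1,3),0))
# plate pixels: bluish-white
def pm(p,r):
    c=p["image"][r[1]:r[3],r[0]:r[2]].astype(int); m=((c.min(2)>165)&(c[...,2]>c[...,0]+3)).astype(np.uint8)
    m=cv2.morphologyEx(m,cv2.MORPH_OPEN,np.ones((3,3),np.uint8))
    n,l,st,_=cv2.connectedComponentsWithStats(m);l=l==1+st[1:,4].argmax()
    return l
M=[pm(p,r) for p,r in zip(P,prois)]
for i,(m,p,r) in enumerate(zip(M,P,prois)):
    cs,_=cv2.findContours(m.astype(np.uint8),0,2);h=cv2.convexHull(max(cs,key=cv2.contourArea));f8=np.zeros(m.shape,np.uint8);cv2.fillConvexPoly(f8,h,1);M[i]=f8
    print("plate px",m.sum(),f8.sum())
def g(q): return sum(((render(p,[(-88,52,-67,67,0,.1)],(q[0],q[1],q[3],q[2]/50),r)-m)**2).sum() for p,m,r in zip(P,M,prois))
x0=np.array([547,32,8,70.])
b=minimize(g,x0,method="Nelder-Mead",options=dict(initial_simplex=x0+np.vstack([np.zeros(4),np.diag([6,6,4,6])])));print("plate",b.x[:2],np.degrees(b.x[2]/50),b.x[3],b.fun)
out=[]
for p,r in zip(P,prois):
    im=p["image"][r[1]:r[3],r[0]:r[2],::-1].copy();im=cv2.resize(im,None,fx=5,fy=5,interpolation=3)
    h=np.array(hull(p,(-88,52,-67,67,0,.1),(b.x[0],b.x[1],b.x[3],b.x[2]/50)));h=cv2.convexHull(h.astype(np.float32))
    cv2.polylines(im,[np.int32((h+.5-[r[0],r[1]])*5)],1,(0,0,255))
    for dz,col in((0,(0,0,255)),(24,(0,160,0))):
        R=11 if dz==0 else 17
        c=[proj(p,[b.x[0]+R*np.cos(t),b.x[1]+R*np.sin(t),b.x[3]+dz]) for t in np.linspace(0,6.28,40)]
        cv2.polylines(im,[np.int32((np.array(c)+.5-[r[0],r[1]])*5)],1,col)
    out.append(cv2.copyMakeBorder(im,0,400-im.shape[0],0,380-im.shape[1],0))
cv2.imwrite("pics/plate.png",np.hstack(out))
E
python3 m.py
```

```text
29 [348.17241379 181.20689655]
70 [393.8        213.71428571]
tri [ 508.51777206 -283.19468703   28.35333566]
grip [ 509.09823973 -284.07355447] 11.988300652268233 0.7611699306361748 127.55078125
grip [ 509.47285033 -284.88293682] 12.098424224964436 5.016285854389809 130.11328125
grip [ 510.61469306 -287.08691718] 13.358788059033358 1.9789666735058506 129.54296875
clip [559.7, -262.5, -3.0] 26.60637040857905
clip_throat [574.3, -254.4, 6.6] 27.16947076012961
clip [562.4, -256.4, -3.7] 30.650117588027495
clip_throat [571.9, -257.0, 5.4] 26.147898076230703
jig_axis [(0.84, array([545.1,  32.6,  62. ])), (0.58, array([365.1, 312.6,   1.2])), (0.32, array([ 574.1, -253.7,    4.4])), (0.97, array([456.6,  22.7,  10.4])), (0.72, array([459.4,  19.7,  12. ]))]
[145. 127. 132.]
[233. 130. 130.]Traceback (most recent call last):
  File "m.py", line 29, in <module>
    M=[pm(p,r) for p,r in zip(P,prois)]
       ~~^^^^^
  File "m.py", line 27, in pm
    n,l,st,_=cv2.connectedComponentsWithStats(m);l=l==1+st[1:,4].argmax()
                                                        ~~~~~~~~~~~~~~~^^
ValueError: attempt to get argmax of an empty sequence
```

```bash
sed -i 's/m=(im\[...,0\]>130).*/m=(im[...,0]-im[...,1]>60)\&(im[...,0]-im[...,2]>50)/' h.py
python3 - <<'E'
import cv2
a=cv2.imread("pics/top0.png")[:,:,::-1];b=cv2.imread("pics/side0.png")[:,:,::-1]
print("plate",a[215:230:5,275:300:8].reshape(-1,3).tolist(),"paper",a[225:255:10,225:250:8].reshape(-1,3).tolist(), a[232,308:318].tolist())
print("side plate",b[212:222:4,312:340:9].reshape(-1,3).tolist(),"base/edge",b[224:236:2,310].tolist(),b[212,335:352:2].tolist())
E
```

```text
plate [[240, 235, 240], [239, 234, 240], [240, 235, 241], [239, 235, 241], [240, 235, 241], [240, 234, 239], [240, 236, 240], [241, 236, 241], [240, 236, 241], [241, 236, 241], [241, 236, 241], [241, 236, 241]] paper [[243, 240, 236], [243, 240, 236], [244, 240, 237], [244, 240, 236], [243, 239, 236], [242, 238, 235], [242, 238, 235], [241, 236, 234], [242, 239, 235], [242, 238, 235], [243, 238, 235], [242, 238, 235]] [[238, 234, 238], [237, 232, 238], [238, 233, 237], [237, 232, 238], [235, 231, 235], [225, 216, 225], [185, 177, 186], [140, 134, 139], [158, 151, 151], [218, 209, 203]]
side plate [[201, 201, 203], [172, 171, 173], [201, 200, 203], [199, 198, 201], [197, 196, 199], [198, 197, 201], [200, 200, 203], [201, 200, 205], [201, 201, 204], [200, 200, 202], [202, 201, 205], [214, 214, 217]] base/edge [[128, 127, 130], [114, 112, 107], [125, 123, 117], [135, 135, 131], [127, 128, 123], [78, 79, 81]] [[199, 198, 202], [200, 199, 203], [199, 198, 201], [207, 206, 209], [132, 131, 124], [139, 138, 129], [139, 138, 129], [136, 136, 128], [136, 135, 126]]
```

```bash
sed -i 's/m=((c.min(2)>165).*astype/m=((c.min(2)>165)\&(c[...,2]-c[...,0]>-4)\&(c[...,2]-c[...,1]>-1)).astype/' m.py; python3 m.py
```

```text
95 [350.97894737 186.48421053]
103 [393.51456311 214.02912621]
tri [ 503.30678416 -288.7148178     1.63281723]
grip [ 510.64399198 -284.57769286] 14.447319298116833 1.2405397451700289 139.640625
grip [ 510.50090753 -285.03209614] 12.923251511353243 2.619021962486314 139.18359375
grip [ 510.32002156 -284.2687799 ] 15.318183253905149 1.2437341959238888 139.65625
clip [559.2, -260.0, -2.3] 26.40427681884679
clip_throat [572.4, -255.2, 5.4] 25.09121454209914
clip [561.8, -257.5, -3.8] 27.473722967021107
clip_throat [572.1, -254.2, 5.6] 25.95253509601363
jig_axis [(0.58, array([543.8,  33.5,  66.3])), (0.66, array([461.9,  19.3,  10.2])), (0.25, array([ 572.5, -253.1,    7.5])), (0.18, array([ 362.7, -361.7,    1.5])), (0.83, array([459.8,  18.5,   9.8]))]
[145. 127. 132.]
[232. 130. 130.]
plate px 630 822
plate px 2144 2403
plate [545.17778657  30.99021646] 7.183947011744611 63.984418893266266 77.1953125
```

View pics/plate.png

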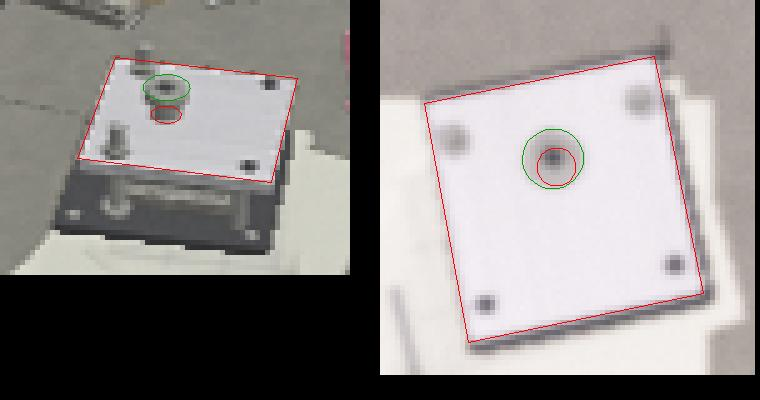

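The overlay fits the plate in both views: side about (315,215), top about (287,215), pin head included. The side red mask picked up some pink, so I'll fix that and start moving to above the clip.

```bash
sed -i 's/m=(im\[...,0\]-im.*/m=(im[...,0]-im[...,1]>60)\&(im[...,0]>1.9*im[...,2])\&(im[...,0]>1.9*im[...,1])/' h.py
python3 m.py | head -6
python3 - <<'E'
from h import *
p=snapshot("side");print(p["image"][172:194:2,340:364:2,:2].tolist())
E
```

```text
37 [348.18918919 181.86486486]
83 [393.6626506  213.92771084]
tri [ 508.38168965 -283.41833556   25.00178072]
grip [ 510.15898073 -285.17452259] 13.26925806835841 1.0678612644038035 107.46484375
grip [ 510.01611699 -285.38780456] 12.570224553602605 4.975501772161463 109.8828125
grip [ 509.6457453  -283.98565263] 12.827151430796842 -0.3770948796666597 107.14453125
[[[136, 135], [138, 136], [137, 136], [135, 134], [133, 133], [149, 148], [176, 174], [182, 182], [152, 150], [135, 134], [138, 136], [135, 134]], [[132, 130], [135, 134], [140, 138], [135, 134], [134, 133], [184, 182], [184, 183], [207, 204], [163, 162], [138, 136], [131, 129], [133, 132]], [[136, 135], [135, 133], [134, 132], [129, 133], [98, 106], [163, 167], [205, 205], [187, 187], [185, 183], [155, 154], [179, 178], [163, 162]], [[136, 135], [136, 133], [121, 121], [186, 48], [188, 51], [182, 60], [133, 137], [132, 131], [137, 136], [137, 136], [137, 134], [133, 130]], [[135, 134], [140, 139], [131, 125], [111, 40], [134, 48], [127, 41], [137, 139], [137, 136], [138, 136], [136, 134], [134, 134], [136, 135]], [[136, 134], [134, 133], [119, 119], [101, 43], [95, 47], [107, 45], [139, 142], [135, 133], [135, 133], [134, 133], [137, 135], [136, 134]], [[164, 165], [189, 190], [148, 107], [81, 41], [109, 46], [124, 48], [137, 138], [133, 132], [133, 131], [134, 132], [134, 133], [134, 132]], [[156, 158], [157, 157], [158, 164], [117, 52], [135, 44], [147, 81], [154, 158], [135, 134], [134, 132], [133, 131], [134, 133], [137, 137]], [[180, 181], [181, 181], [173, 175], [138, 143], [139, 145], [124, 33], [136, 138], [136, 135], [119, 124], [88, 95], [127, 133], [133, 133]], [[139, 136], [137, 136], [140, 138], [142, 140], [141, 137], [140, 138], [134, 132], [134, 135], [169, 99], [228, 131], [231, 133], [137, 118]], [[134, 134], [134, 132], [136, 134], [135, 133], [137, 136], [138, 137], [138, 137], [139, 139], [121, 70], [149, 85], [151, 85], [156, 127]]]
```

```bash
python3 -m handwheel '[[1,3,0,0,0,0,-0.09],[1,4,0,0,0,0,-0.09],[1,4,0,0,0,0,0],[1,4,0,0,0,0,0],[1,4,0,0,0,0,0],[1,4,0,0,0,0,0],[1,4,0,0,0,0,0],[1,3,0,0,0,0,0],[1,0,0,0,0,0,0]]' 100
```

```text
time: 3.0
tool_pos: [441.1, -450.1, 248.2]
tcp_rot: [-180.0, -0.1, 26.4]
ft_force: [0.4, -0.7, 0.3]
finger_gap: 85.4
grip_force: 0.0
```

```bash
python3 -m handwheel '[[1,2.5,-2.5,1.5,0,0,0],[1,2.5,-2.5,1.5,0,0,0],[1,2.5,-2.5,1.5,0,0,0],[1,2.5,-2.4,1.5,0,0,0],[1,2.5,-2,2,0,0,0],[1,1.1,0,2.5,0,0,0],[1,0,0,2.5,0,0,0],[1,0,0,2.5,0,0,0],[1,0,0,0,0,0,0],[1,0,0,0,0,0,0]]'
python3 - <<'E'
from h import *
for n in("top","side"):
    p=snapshot(n)
    for q in("clip_grip","clip_throat"): print(q,[np.round(d["location"]) for d in place_of(p,q)])
    c=np.round(proj(p,[510,-284,25])).astype(int)
    im=p["image"][c[1]-40:c[1]+40,c[0]-48:c[0]+48,::-1]
    cv2.imwrite(f"pics/{n}1.png",cv2.resize(im,(384*1,320),interpolation=3))
a=cv2.imread("pics/top1.png");b=cv2.imread("pics/side1.png");cv2.imwrite("pics/both1.png",np.hstack([a,b]))
E
```

```text
time: 3.83
tool_pos: [504.6, -286.2, 91.9]
tcp_rot: [-179.8, 0.1, 26.1]
ft_force: [0.7, -1.0, 0.7]
finger_gap: 85.1
grip_force: 0.0
clip_grip [array([ 444., -208.,   28.]), array([ 665., -336.,   34.])]
clip_throat [array([ 572., -252.,    6.]), array([ 424., -145.,    4.])]
clip_grip [array([ 660., -338.,   31.]), array([ 444., -206.,   30.])]
clip_throat [array([ 427., -141.,    2.]), array([ 645., -397.,    7.]), array([ 573., -254.,    7.]), array([ 506., -282.,   31.])]
```

View pics/both1.png

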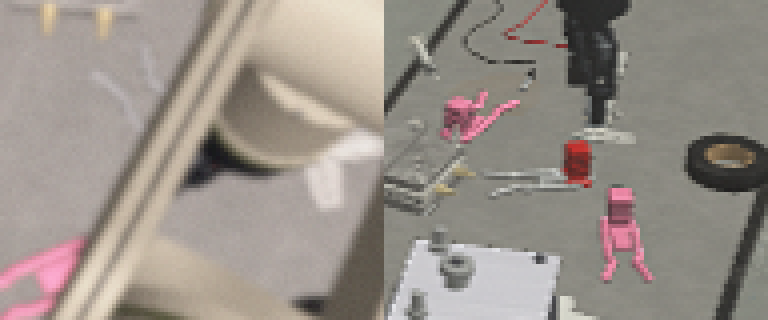

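The side crop shows the gripper above and behind the red block (575,163), with nothing in between. Descending.

```bash
python3 -m handwheel '[[1,0.55,0,1,0,0,0],[1,0,0,2.5,0,0,0],[1,0,0,1.7,0,0,0],[1,0,0,1,0,0,0],[1,0,0,0,0,0,0],[1,0,0,0,0,0,0]]'
```

```text
time: 4.63
tool_pos: [510.6, -284.1, 30.8]
tcp_rot: [-179.9, 0.0, 26.1]
ft_force: [0.9, 0.3, -0.2]
finger_gap: 85.6
grip_force: 0.0
```

```bash
python3 -m handwheel '[[-1,0,0,0,0,0,0],[-1,0,0,0,0,0,0],[-1,0,0,0,0,0,0],[-1,0,0,0,0,0,0],[-1,0,0,0,0,0,0],[-1,0,0,0,0,0,0],[-1,0,0,0,0,0,0],[-1,0,0,0,0,0,0],[-1,0,0,0,0,0,0]]' 100
```

```text
time: 5.38
tool_pos: [511.4, -284.8, 32.2]
tcp_rot: [179.9, -0.0, 26.1]
ft_force: [-0.7, -0.4, 5.7]
finger_gap: 22.6
grip_force: 98.7
```

```bash
python3 -m handwheel '[[-1,0,0,-0.5,0,0,0],[-1,0,0,-1.5,0,0,0],[-1,0,0,-3,0,0,0],[-1,0,0,-3,0,0,0],[-1,0,0,-2.5,0,0,0],[-1,0,0,-1,0,0,0],[-1,0,0,0,0,0,0],[-1,0,0,0,0,0,0]]'
python3 - <<'E'
from h import *
s=sense();t=np.radians(s["tcp_rot"][2]);x=s["tool_pos"];print(s["ft_force"],s["wrist_torque"],x,s["finger_gap"])
d=np.array([425,15.2])-x[:2];print("dx,dy",d@[np.cos(t),np.sin(t)],d@[np.sin(t),-np.cos(t)])
p=snapshot("side");c=np.round(proj(p,[530,-275,130])).astype(int)
cv2.imwrite("pics/lift.png",cv2.resize(p["image"][c[1]-35:c[1]+35,c[0]-45:c[0]+45,::-1],None,fx=6,fy=6,interpolation=3))
E
```

```text
time: 6.05
tool_pos: [510.7, -284.4, 145.7]
tcp_rot: [-180.0, 0.0, 26.1]
ft_force: [-0.9, 0.4, -2.5]
finger_gap: 22.2
grip_force: 97.9
[-0.85424014  0.38116357 -2.47427394] [-0.00908641  0.02369418 -0.02691255] [ 510.67795808 -284.35304292  145.69073942] 22.237032950830454
dx,dy 54.93154111718108 -306.68430643402024
```

View pics/lift.png

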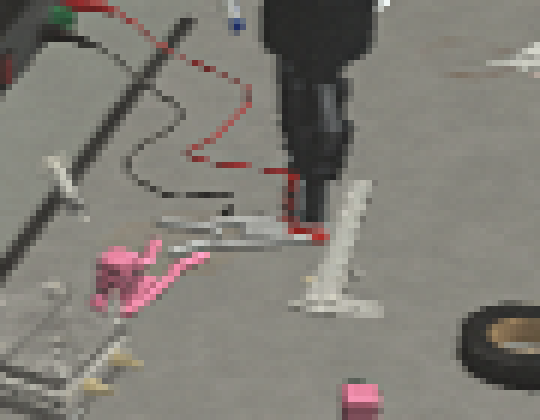

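The crop shows the clip lifted level: legs at about (160–300, 220–245), red grip between the fingers at (305,210). Carrying it to the jig front.

```bash
python3 -m handwheel '[[-1,0.5,-1.5,0,0,0,0],[-1,0.5,-3,0,0,0,0],[-1,0.5,-3.5,0,0,0,0],[-1,0.5,-3.5,0,0,0,0],[-1,0.5,-3.5,0,0,0,0],[-1,0.5,-3.5,0,0,0,0],[-1,0.5,-3.5,0,0,0,0],[-1,0.5,-3.5,0,0,0,0],[-1,0.5,-3,0,0,0,0],[-1,0.5,-1.7,0,0,0,0],[-1,0.5,-0.5,0,0,0,0],[-1,0,0,0,0,0,0]]'
python3 -m handwheel '[[-1,0,0,0,0,0,0.08],[-1,0,0,0,0,0,0.08],[-1,0,0,0,0,0,0.08],[-1,0,0,0,0,0,0.085],[-1,0,0,0,0,0,0],[-1,0,0,0,0,0,0],[-1,0,0,0,0,0,0]]'
```

```text
time: 7.1
tool_pos: [424.1, 16.7, 144.5]
tcp_rot: [-179.9, 0.1, 26.3]
ft_force: [0.0, -0.1, -1.3]
finger_gap: 22.4
grip_force: 98.2
time: 7.68
tool_pos: [424.9, 14.7, 145.7]
tcp_rot: [-180.0, 0.1, 7.6]
ft_force: [-0.5, 0.5, -0.7]
finger_gap: 22.7
grip_force: 98.1
```

```bash
python3 -m handwheel '[[-1,0,0,1,0,0,0],[-1,0,0,1.5,0,0,0],[-1,0,0,1,0,0,0],[-1,0,0,0,0,0,0],[-1,0,0,0,0,0,0]]'
python3 - <<'E'
from h import *
im=[]
for n in("side","top"):
    p=snapshot(n)
    for q in("clip","clip_throat","jig_axis","jig_front","clip_grip"): print(n,q,[(d["conf"],np.round(d["location"],1)) for d in place_of(p,q) if abs(d["location"][1]-20)<70])
    c=np.round(proj(p,[500,25,75])).astype(int)
    im.append(cv2.resize(p["image"][c[1]-35:c[1]+35,c[0]-35:c[0]+35,::-1],(390,390),interpolation=3))
cv2.imwrite("pics/pre.png",np.hstack(im))
E
```

```text
time: 8.1
tool_pos: [424.1, 15.5, 110.2]
tcp_rot: [-180.0, 0.1, 7.5]
ft_force: [0.9, -0.6, -0.8]
finger_gap: 22.3
grip_force: 98.0
side clip [(0.58, array([480.3,  17.8,  75.6]))]
side clip_throat [(0.57, array([488.6,  22.1,  85.6])), (0.18, array([544.3,  32.1,  66.5]))]
side jig_axis [(0.93, array([542.9,  29.8,  64.3])), (0.19, array([481.9,  17.2,  78.1]))]
side jig_front [(0.7, array([458.8,  22.7,   9. ]))]
side clip_grip [(0.64, array([423.2,  17.2, 105.9]))]
top clip []
top clip_throat []
top jig_axis []
top jig_front []
top clip_grip []
```

View pics/pre.png

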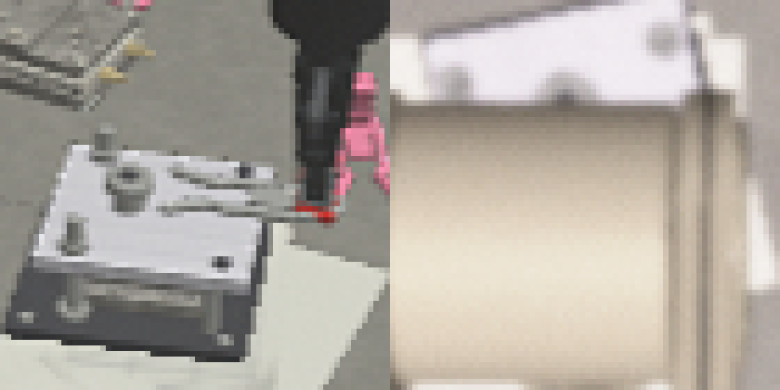

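The side view shows the clip level in front of the pin, legs at (165–300, 170–215) and pin head at (128,180). The arm blocks the top view. Now feeling for the plate.

```bash
python3 -m handwheel '[[-1,0,0,0.3,0,0,0],[-1,0,0,0.3,0,0,0],[-1,0,0,0.2,0,0,0],[-1,0,0,0,0,0,0],[-1,0,0,0,0,0,0]]'; for i in 1; do python3 -m handwheel '[[-1,0,0,0.2,0,0,0],[-1,0,0,0,0,0,0]]'; done;  python3 -m handwheel '[[-1,0,0,0.15,0,0,0],[-1,0,0,0,0,0,0]]'; python3 -m handwheel '[[-1,0,0,0.15,0,0,0],[-1,0,0,0,0,0,0]]'
```

```text
time: 9.12
tool_pos: [424.8, 15.4, 102.9]
tcp_rot: [-180.0, 0.0, 7.5]
ft_force: [0.2, 0.9, -1.9]
finger_gap: 22.6
grip_force: 98.0
time: 9.28
tool_pos: [425.0, 15.4, 101.0]
tcp_rot: [-180.0, 0.0, 7.5]
ft_force: [-0.1, 0.1, -1.5]
finger_gap: 22.5
grip_force: 98.0
time: 9.45
tool_pos: [425.0, 15.4, 99.6]
tcp_rot: [-180.0, 0.0, 7.5]
ft_force: [-0.4, -0.7, -1.3]
finger_gap: 22.7
grip_force: 98.0
time: 9.62
tool_pos: [425.0, 15.4, 98.1]
tcp_rot: [-180.0, 0.0, 7.5]
ft_force: [-0.7, -0.2, -0.7]
finger_gap: 22.2
grip_force: 98.0
```

```bash
python3 -m handwheel '[[-1,0,0,0.12,0,0,0],[-1,0,0,0,0,0,0]]';  python3 -m handwheel '[[-1,0,0,0.12,0,0,0],[-1,0,0,0,0,0,0]]'
```

```text
time: 9.78
tool_pos: [425.0, 15.4, 96.9]
tcp_rot: [-180.0, 0.0, 7.5]
ft_force: [0.2, -1.2, -1.1]
finger_gap: 22.5
grip_force: 98.0
time: 9.95
tool_pos: [425.2, 15.4, 96.4]
tcp_rot: [180.0, -0.0, 7.5]
ft_force: [-1.4, -0.1, 1.9]
finger_gap: 22.7
grip_force: 98.8
```

```bash
python3 -m handwheel '[[-1,0,0,0.08,0,0,0],[-1,0,0,0,0,0,0]]'
```

```text
time: 10.12
tool_pos: [425.2, 15.4, 96.2]
tcp_rot: [180.0, 0.0, 7.5]
ft_force: [-7.9, 0.6, 11.8]
finger_gap: 22.2
grip_force: 100.1
```

Plate contact is at TCP z ≈ 96.4, so its face is at about 64.5 mm, in line with the camera fit. Lifting 1–2 mm and sliding in.

```bash
python3 -m handwheel '[[-1,0,0,-0.25,0,0,0],[-1,0,0,0,0,0,0],[-1,0.6,0,0,0,0,0],[-1,0.6,0,0,0,0,0],[-1,0.6,0,0,0,0,0],[-1,0,0,0,0,0,0]]'; python3 -m handwheel '[[-1,0.6,0,0,0,0,0],[-1,0.6,0,0,0,0,0],[-1,0,0,0,0,0,0],[-1,0,0,0,0,0,0]]'
python3 - <<'E'
from h import *
p=snapshot("side")
for q in("clip","clip_throat","jig_axis","clip_grip"): print(q,[(d["conf"],np.round(d["location"],1)) for d in place_of(p,q) if abs(d["location"][1]-20)<70])
c=np.round(proj(p,[520,27,75])).astype(int)
cv2.imwrite("pics/mid.png",cv2.resize(p["image"][c[1]-30:c[1]+30,c[0]-35:c[0]+35,::-1],None,fx=9,fy=9,interpolation=3))
E
```

```text
time: 10.62
tool_pos: [444.2, 17.9, 97.7]
tcp_rot: [180.0, -0.0, 7.5]
ft_force: [-0.1, 0.3, -0.6]
finger_gap: 22.6
grip_force: 98.2
time: 10.95
tool_pos: [455.1, 19.4, 97.5]
tcp_rot: [-180.0, 0.0, 7.5]
ft_force: [-0.4, 0.1, -1.2]
finger_gap: 22.7
grip_force: 98.2
clip [(0.53, array([512.2,  22.6,  65. ]))]
clip_throat [(0.67, array([521.6,  31.5,  72.5]))]
jig_axis [(0.77, array([547.3,  31.5,  67.6]))]
clip_grip [(0.59, array([452.3,  19.5,  93.8]))]
```

View pics/mid.png

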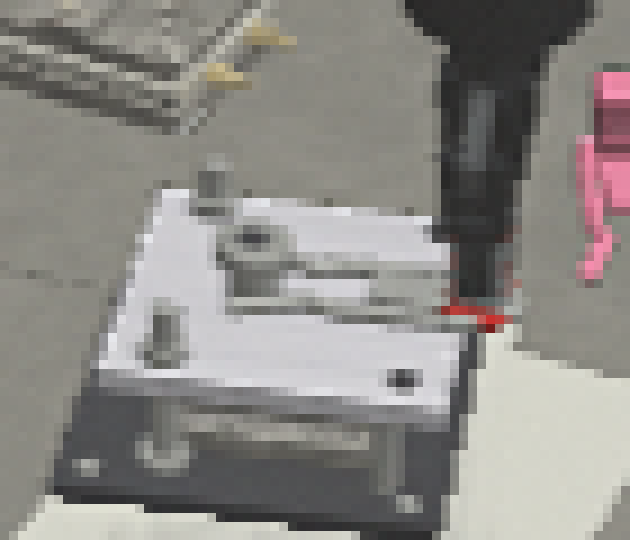

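The side view shows the legs straddling the neck under the head: near leg at (270,300), far leg at (320,262), head at (250,245), no contact force. Pushing on.

```bash
python3 -m handwheel '[[-1,0.5,0,0,0,0,0],[-1,0.5,0,0,0,0,0],[-1,0,0,0,0,0,0]]'; python3 -m handwheel '[[-1,0.3,0,0,0,0,0],[-1,0.3,0,0,0,0,0],[-1,0,0,0,0,0,0]]'; python3 -m handwheel '[[-1,0.3,0,0,0,0,0],[-1,0,0,0,0,0,0]]'
```

```text
time: 11.45
tool_pos: [465.8, 20.6, 97.9]
tcp_rot: [180.0, -0.1, 7.5]
ft_force: [-0.3, -0.6, -0.4]
finger_gap: 22.3
grip_force: 98.1
time: 11.7
tool_pos: [470.6, 21.4, 97.2]
tcp_rot: [-180.0, 0.1, 7.5]
ft_force: [-1.4, -0.4, -1.7]
finger_gap: 22.3
grip_force: 98.0
time: 11.87
tool_pos: [473.4, 21.8, 97.2]
tcp_rot: [-180.0, 0.1, 7.5]
ft_force: [-3.1, -0.7, -0.9]
finger_gap: 22.3
grip_force: 98.0
```

```bash
python3 -m handwheel '[[-1,0.3,0,0,0,0,0],[-1,0,0,0,0,0,0]]'; python3 -m handwheel '[[-1,0.3,0,0,0,0,0],[-1,0,0,0,0,0,0]]'; python3 -m handwheel '[[-1,0.3,0,0,0,0,0],[-1,0,0,0,0,0,0]]'; python3 -m handwheel '[[-1,0.2,0,0,0,0,0],[-1,0,0,0,0,0,0]]'
```

```text
time: 12.03
tool_pos: [476.9, 22.2, 97.5]
tcp_rot: [-180.0, -0.0, 7.5]
ft_force: [-0.7, -1.0, -0.2]
finger_gap: 22.5
grip_force: 98.0
time: 12.2
tool_pos: [480.6, 22.7, 98.1]
tcp_rot: [180.0, -0.1, 7.5]
ft_force: [1.4, 0.1, 0.4]
finger_gap: 22.3
grip_force: 98.2
time: 12.37
tool_pos: [483.9, 23.0, 98.2]
tcp_rot: [180.0, -0.1, 7.5]
ft_force: [2.1, 0.3, -2.2]
finger_gap: 22.3
grip_force: 98.0
time: 12.53
tool_pos: [485.4, 23.3, 97.9]
tcp_rot: [180.0, -0.1, 7.5]
ft_force: [3.9, -0.3, -3.3]
finger_gap: 22.5
grip_force: 97.9
```

```bash
python3 -m handwheel '[[-1,0.2,0,0,0,0,0],[-1,0,0,0,0,0,0]]'; python3 -m handwheel '[[-1,0.15,0,0,0,0,0],[-1,0,0,0,0,0,0]]'; python3 -m handwheel '[[-1,0.15,0,0,0,0,0],[-1,0,0,0,0,0,0]]'
```

```text
time: 12.7
tool_pos: [487.0, 23.5, 97.7]
tcp_rot: [180.0, -0.0, 7.5]
ft_force: [3.7, 0.5, -2.8]
finger_gap: 22.4
grip_force: 97.9
time: 12.87
tool_pos: [488.2, 23.7, 97.5]
tcp_rot: [-180.0, -0.0, 7.5]
ft_force: [1.5, -0.2, -3.3]
finger_gap: 22.6
grip_force: 97.9
time: 13.03
tool_pos: [489.7, 23.7, 97.6]
tcp_rot: [180.0, -0.0, 7.5]
ft_force: [1.5, -0.8, -1.0]
finger_gap: 22.7
grip_force: 98.0
```

```bash
python3 -m handwheel '[[-1,0.12,0,0,0,0,0],[-1,0,0,0,0,0,0]]'; python3 -m handwheel '[[-1,0.12,0,0,0,0,0],[-1,0,0,0,0,0,0]]'
python3 - <<'E'
from h import *
p=snapshot("side")
for q in("clip","jig_axis","clip_grip","clip_throat"): print(q,[(d["conf"],np.round(d["location"],1)) for d in place_of(p,q) if abs(d["location"][1]-20)<70])
c=np.round(proj(p,[520,27,75])).astype(int)
cv2.imwrite("pics/home.png",cv2.resize(p["image"][c[1]-30:c[1]+30,c[0]-35:c[0]+35,::-1],None,fx=9,fy=9,interpolation=3))
E
```

```text
time: 13.2
tool_pos: [490.8, 24.1, 97.7]
tcp_rot: [-180.0, -0.0, 7.5]
ft_force: [-0.5, -0.5, -1.0]
finger_gap: 22.6
grip_force: 98.1
time: 13.37
tool_pos: [492.0, 24.3, 97.6]
tcp_rot: [-180.0, -0.0, 7.5]
ft_force: [0.2, -0.2, -1.8]
finger_gap: 22.4
grip_force: 98.1
clip [(0.62, array([547.,  27.,  62.]))]
jig_axis []
clip_grip [(0.42, array([489.5,  27. ,  94.1])), (0.32, array([545.7,  28.3,  64.5]))]
clip_throat [(0.48, array([543.9,  31.5,  64. ])), (0.45, array([559.7,  33.7,  73.5]))]
```

Still no stop, so I'll keep going in 1 mm steps.

```bash
python3 -m handwheel '[[-1,0.1,0,0,0,0,0],[-1,0,0,0,0,0,0]]' | sed -n '2p;4p'; python3 -m handwheel '[[-1,0.1,0,0,0,0,0],[-1,0,0,0,0,0,0]]'| sed -n '2p;4p'
```

```text
tool_pos: [492.5, 24.3, 97.5]
ft_force: [-2.0, -0.6, 1.6]
tool_pos: [492.7, 24.3, 97.3]
ft_force: [-7.7, -2.2, 3.5]
```

View pics/home.png

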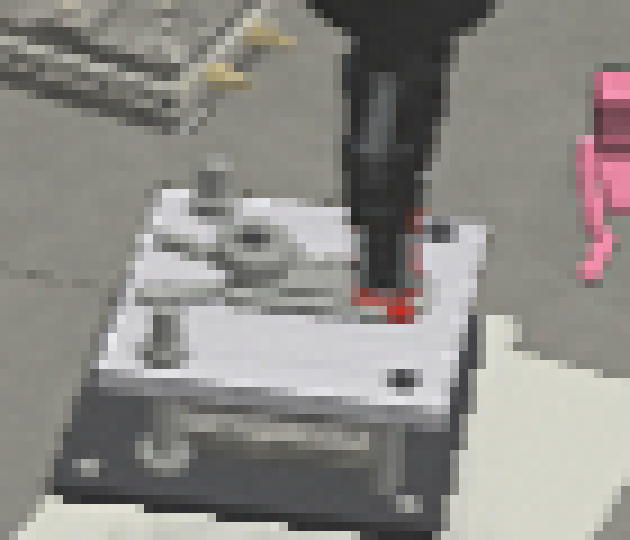

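The stop is felt (-7.7 N at x = 492.7). The view shows the legs past the pin, tips at (160,240) and (145,295), under the head at (255,245). Backing off slightly and setting it down on the plate.

```bash
python3 -m handwheel '[[-1,-0.2,0,0,0,0,0],[-1,0,0,0.1,0,0,0],[-1,0,0,0,0,0,0]]'; python3 -m handwheel '[[-1,0,0,0.06,0,0,0],[-1,0,0,0,0,0,0]]'
```

```text
time: 14.2
tool_pos: [492.1, 24.2, 96.5]
tcp_rot: [180.0, -0.0, 7.5]
ft_force: [1.2, 0.5, -0.5]
finger_gap: 22.4
grip_force: 98.3
time: 14.37
tool_pos: [492.2, 24.2, 96.4]
tcp_rot: [180.0, -0.0, 7.5]
ft_force: [-2.1, -0.1, 3.9]
finger_gap: 22.4
grip_force: 98.8
```

```bash
python3 -m handwheel '[[-0.3,0,0,0,0,0,0],[-0.1,0,0,0,0,0,0],[0.1,0,0,0,0,0,0],[0.2,0,0,0,0,0,0],[0.3,0,0,0,0,0,0],[0.3,0,0,0,0,0,0],[0.3,0,0,0,0,0,0]]'
```

```text
time: 14.95
tool_pos: [491.9, 24.2, 96.0]
tcp_rot: [-180.0, -0.0, 7.5]
ft_force: [-0.6, 0.1, -0.0]
finger_gap: 55.7
grip_force: 0.0
```

```bash
python3 -m handwheel '[[0.3,0,0,-0.5,0,0,0],[0.3,0,0,-1.5,0,0,0],[0.3,0,0,-3,0,0,0],[0.3,0,0,-4,0,0,0],[0.3,0,0,-3,0,0,0],[0.3,-3,0,-1,0,0,0],[0.3,-3,0,0,0,0,0],[0.3,0,0,0,0,0,0]]'
python3 -m handwheel '[[0.3,0,3,0,0,0,0],[0.3,0,4,0,0,0,0],[0.3,0,4,0,0,0,0],[0.3,0,4,0,0,0,0],[0.3,0,4,0,0,0,0],[0.3,0,4,0,0,0,0],[0.3,0,4,0,0,0,0],[0.3,0,2,0,0,0,0],[0.3,0,0,0,0,0,0],[0.3,0,0,0,0,0,0]]'
python3 - <<'E'
from h import *
im=[]
for n in("side","top"):
    p=snapshot(n)
    for q in("clip","clip_throat","jig_axis","clip_grip"): print(n,q,[(d["conf"],np.round(d["location"],1)) for d in place_of(p,q) if abs(d["location"][1]-20)<70])
    c=np.round(proj(p,[525,27,75])).astype(int)
    im.append(cv2.resize(p["image"][c[1]-32:c[1]+32,c[0]-32:c[0]+32,::-1],(390,390),interpolation=3))
cv2.imwrite("pics/end.png",np.hstack(im))
E
```

```text
time: 15.62
tool_pos: [429.2, 16.2, 226.7]
tcp_rot: [180.0, 0.0, 7.5]
ft_force: [-0.4, -0.3, 0.5]
finger_gap: 55.6
grip_force: 0.0
time: 16.45
tool_pos: [470.0, -272.2, 225.8]
tcp_rot: [-180.0, 0.0, 7.4]
ft_force: [-0.3, 1.1, -0.4]
finger_gap: 55.4
grip_force: 0.0
side clip [(0.49, array([547.6,  28.6,  65.6]))]
side clip_throat [(0.76, array([562. ,  34.4,  69.1]))]
side jig_axis [(0.57, array([545.9,  32.3,  66.1]))]
side clip_grip [(0.79, array([490. ,  23.4,  94. ]))]
top clip [(0.82, array([548.7,  33.4,  59.2]))]
top clip_throat [(0.85, array([561.1,  33.9,  71.3]))]
top jig_axis []
top clip_grip [(0.84, array([492.8,  24.6,  97.8]))]
```

View pics/end.png

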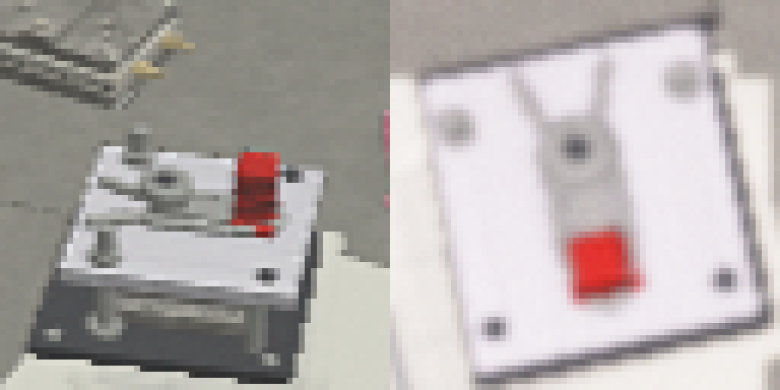

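Both views show the clip flat on the plate. Its legs pinch in behind the pin head (575,148 in the top half) and the grip points to the front. Handing in.

```bash
python3 -c "
from bench import *
print(hand_in())"
```

```text
the job is handed in; nothing more can be done
None
```

The job is handed in: the red-gripped clip lies flat on the jig's plate, snapped behind the pin with the grip to the front, and the robot was clear of it; I saw no contact with anything else on the bench.

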